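# Lock a pump into the assembly fixture with the ladder-hole slide

### The job

First slide the drain pump that stands in the fixture's channel along it, under the two keeper lips, until its base is fully home against the end stop. Then pull up the spring lock plunger by its knob, slide the lock section one hole towards the channel so that its foot closes the way out behind the pump, and let the pin drop fully into that next hole. Finish while still holding the knob in the gripper with the pin fully engaged (do not let go), and leave everything else lying around where it is.

Things in the scene. Friction and masses are not known exactly. Their poses are not given: they have to be found in the camera images.
- fixture: Fixed fixture on a grey-painted base plate 260 (x) by 270 (y) by 12 mm; origin: centre of the plate's underside, on the table, z up, turned a little about z. 'Fixture x, y, z' below are in this frame. A channel runs along fixture x (centre line y = 75 mm) from its open -x end to the end stop at +x; a ladder rail runs along fixture y on the -y side.
- stop_face (a point): Foot of the end stop's inner face, mid-channel, at fixture (110, 75, 12) mm, axes as the fixture's. The stop's top is at z = 32. The channel floor is at z = 12; it is 64 mm wide between steel side walls with tops at z = 24. The wall on the rail's side has an opening from fixture x = -6 to 38 for the section's foot.
- lip_gap (a point): Mid-channel, at the mouth of the two keeper lips, at fixture (70, 75, 23) mm, axes as the fixture's. The lips overhang the channel's sides from fixture x = 70 to 110, undersides z = 23, tops z = 29, with a 46 mm gap between them through which the pump's round body passes while its base goes beneath them.
- next_hole (a point): Centre of the next (middle) hole at the rail's top face, fixture (16, -55, 32) mm, axes as the fixture's. The rail is a steel bar 44 mm wide along fixture y, from y = -130 to -3, with three 13 mm holes at y = -95 (where the pin starts), -55 and -15.
- pump: Loose drain pump, 0.3 to 0.6 kg, in the channel near its open end. Origin: centre of its underside. Base 70 (x) by 60 (y) by 8 mm; white round body 38 mm across, z 8 to 53; 10 mm shaft stub to z = 63; 12 mm outlet stub at z = 17 towards its -x, out to x = -34. Its x is the fixture's x within 0.02 rad. Home: base touches the stop, origin at fixture (75, 75, 12) mm.
- section (a joint): Lock section (dark steel saddle on the rail, two rods, a foot block), position along fixture +y in m: 0 = first hole (start), 0.040 = next hole, towards the channel, 0.080 = last. About 2.5 N sliding friction once the pin is out; up to 1.5 mm play either way in a hole.
- foot_tip (a point): Centre of the foot block's front (+y) face; the foot is 36 (x) by 28 (y) mm, fixture z = 14 to 42. At section = 0 it lies at fixture x = 16, y = 24 mm; at 0.040 at y = 64, in the channel, its side at x = 34, just behind the home pump's base (rear edge x = 40). A pump that is not home blocks it.
- plunger (a joint): Spring lock plunger, vertical, in m: 0 = pin fully down (12 mm deep in a hole), grows as it is pulled up, to 0.017 at most. The 10 mm round-ended pin is clear of the holes above 0.012; off a hole it rides on the rail at 0.012. The spring pushes it down with about 4.5 N at 0 and 7 N fully up.
- knob: Black round pull knob of the plunger, 28 mm across, 23 mm high, centred over the pin, moves with section and plunger. Origin: centre of its underside, z up, 62 mm above the table with the pin down. Below it an 18 mm barrel up to z = 60 mm stands on the saddle (top 42 mm, 56 in x by 46 in y). Grasp from above by its sides.
- bearing: Bystander: steel bearing ring 34 mm across, 12 mm high, on the fixture plate. Leave alone.
- spacer: Bystander: brass spacer 20 mm across, 22 mm high, upright on the fixture plate. Leave alone.
- spare_pump: Bystander: a second, identical pump on the table outside the fixture. Leave alone.
- grease: Bystander: jar 56 mm across, 90 mm high, on the table. Leave alone.
- screwdriver: Bystander: screwdriver lying on the table. Leave alone.
- wrench: Bystander: wrench lying on the table. Leave alone.
- tape_roll: Bystander: black tape roll 90 mm across, 25 mm high, on the table. Leave alone.
Things that resemble listed ones, but are neither listed nor needed, are in the scene too. Leave any green, turquoise or yellow look-alike of the pump alone.

How it is judged:
By the outcome, as a careful person would: the job done as asked, in the order asked, and still so for the second after the job is handed in, while the arm keeps its last pose, push and grip.
It also fails if it takes over 48 s, if anything falls off the work surface, if the arm or the gripper's body presses on something with over 40 N, if the wrist force passes 120 N, or if a joint passes its speed limit or range.

### The arm

A 6-joint arm with a two-finger parallel gripper is mounted at the origin on the work surface. World frame = base frame: x ahead of the robot, y to its left, z up, the work surface at z = 0. Lengths are in mm, angles in rad, forces in N, time in s.
With the tool pointing down it reaches from about 275 to 750 mm from the base axis. Payload 10.2 kg.
Tool frame: the origin (TCP) lies at the very end of the fingers, on their centre line; the grasp point (between the pads) lies 19 mm behind it (ctrl.hold_point_z is the distance from the TCP to the grasp point, in mm); z points along the fingers, y is the direction in which the jaws open and shut (so a half turn about z gives the same grasp; the last joint's range is limited). The gripper opens to 85 mm and grips with 20 to 120 N. Pads are 22 mm wide; open, the fingers measure 114 mm over their backs; the gripper's body (76 mm by 85 mm) begins 54 mm behind the grasp point. The pads swing forward as they close: fully open they stand 13 mm farther back than shut.
Start: joints at [0.931, 0.313, 1.498, -0, 1.331, -0.223], TCP at [212.552, 480.055, 231.294] pointing down, gripper open.
Joint ranges: [-2.94, 2.94], [-0.97, 2.17], [0.19, 2.56], [-1.23, 4.37], [0.02, 3.11], [-2.88, 2.88]. Speed limits (rad/s): [2.39, 2.39, 3.01, 3.14, 3.14, 3.14].

### API

Orientations are given as a unit quaternion [w, x, y, z].
In Python, from rig import readout, cams, workorder, spotter, ctrl gives the robot as it stands.
- The arm moves only by the tool step_arm, never from a script. Its argument "plan" is text: rows parted by semicolons, each of 5 numbers parted by spaces: the shift along the tool's x, y, z in cm, then the turn about the tool's z in degrees, then the opening in per cent of the stroke, from 0 (shut) to 100 (fully open). In form: x y z twist gripper; .... A call has 1 to 10 rows; each row is the pose to reach, as a shift and turn from the pose commanded when the call began, along the tool's axes at that moment; what a row does not reach only later rows make up. A row lasts 1/10 s, in which the tool goes at most 50 mm and 8.59 degrees, less where a joint would pass 70% of its speed; a pose out of reach is approached as far as the arm can. A call with a gripper value outside its range is refused whole. The fingers move at their own pace and stop on an object; "grip_force" is the grip in N (left out, the last holds). Time passes only in rows, so rows that repeat a pose let the fingers close. It gives the time, the measured TCP pose, the force and the opening at its end, in the units of the state.
- readout.sense(): the state, without advancing time (a new reading comes with each control period).
- cams.capture(name): name is "scene" or "side" or "wrist"; returns (picture, depth): 384x512x3 uint8, red, green, blue; 384x512 float32, mm along the optical axis (not along the pixel's ray), 0 where there is no reading.
- cams.camera_info(name): a dict with "vfov" (degrees; the focal length in pixels is half the picture's height over the tangent of half this angle, whatever the lens; pixels are square), "cx", "cy" (the principal point, pixels), "k1" (the pictures are not rectified: a ray, as slopes to the right and down, at radius r is drawn at 1 + k1 r^2 times it, then the intrinsics apply), "rvec" (rotation vector, rad) and "tvec" (3), from world to camera coordinates, as OpenCV has them. Camera axes: x right, y down, z forward; pixel columns grow to the right and rows downward; lengths in mm; the calibration is good to about 2 mm. A picture is of the moment at which its call begins: read the wrist's pose just before it. camera_info takes no time and is no camera call; for the wrist camera it gives the pose at the moment of the call.
- workorder.finish_job(): hands the job in, once; it reports no verdict.
Trained networks look in the newest picture that a camera, given by its name, has taken for a name from the list of things; names that differ only in an ending like _2 or _b are one class to them, and where a whole thing is asked for, a point or a joint stands for the part that bears it (a point fixed in the world has none). Each returns a list of dicts, best first, with "conf" (0 to 1); they miss things now and then, are a little off and sometimes report something else, mostly with a low value. They report only what shows in the picture. A call takes as long as a camera call. They do not tell look-alikes from the thing itself.
- spotter.regions_of(camera, target): "pixels" (384x512 bool, what is visible of it) and "extent" ([centre column, centre row, width, height] in pixels, round what is visible of it).
The state is a dict: "time_s": time; "joints": joint angles; "dq": joint speeds; "tau": joint torques, N m; "eef_pos": TCP position; "ee_rot": TCP orientation; "force": force on the tool from outside, world axes, zero at the start; "wrist_torque": the same for the moment, N m; "grip_width": opening from 0.0 (shut) to 1.0 (fully open).
Only numpy, scipy, OpenCV 4.12 (cv2) and the standard library are available. Lean on these libraries where they do the work, as an engineer would, in place of code of your own. Each camera call takes 0.05 s, during which the arm holds its last target. There are 200 camera calls.

## Working session

There is one attempt and no reset: what is moved stays moved. The work goes in short steps, Python scripts to look and compute and a tool call to move; the robot and the scene stay as the last step left them, time stands still between calls to the robot, and variables do not carry over. Pictures are saved under pics/ and viewed, about 8 in all and at most 12, crops included, and the job is handed in when it is done.

Besides the shell and the picture viewer there is one more tool, called after "Request:" as name(argument=value, ...) on one line, values as JSON. step_arm: Moves the arm, as the interface text tells. Its arguments: {"type":"object","properties":{"plan":{"type":"string"},"grip_force":{"type":"number"}},"required":["plan"]}

```bash
ls; mkdir -p pics
cat > h.py <<'E'
import numpy as np, cv2
from rig import readout, cams, workorder, spotter, ctrl
def cal(n):
    i=cams.camera_info(n); f=192/np.tan(np.radians(i['vfov'])/2)
    R=cv2.Rodrigues(np.array(i['rvec'],float))[0]; return i,f,R,np.array(i['tvec'],float).ravel()
def unproj(c,uv,d):
    i,f,R,t=c; uv=np.atleast_2d(uv).astype(float); K=np.array([[f,0,i['cx']],[0,f,i['cy']],[0,0,1]])
    s=cv2.undistortPoints(uv.reshape(-1,1,2),K,np.array([i['k1'],0,0,0.])).reshape(-1,2)
    d=np.ravel(d)[:,None]; P=np.hstack([s*d,d*np.ones((len(s),1))]); return (P-t)@R
def proj(c,P):
    i,f,R,t=c; K=np.array([[f,0,i['cx']],[0,f,i['cy']],[0,0,1]])
    return cv2.projectPoints(np.atleast_2d(P).astype(float),R,t,K,np.array([i['k1'],0,0,0.]))[0].reshape(-1,2)
def cloud(n,dep):
    v,u=np.mgrid[:384,:512]; return unproj(cal(n),np.c_[u.ravel(),v.ravel()],dep.ravel()).reshape(384,512,3)
def save(n,p,x=None,s=1.5):
    if x: p=p[x[1]:x[3],x[0]:x[2]]
    cv2.imwrite('pics/'+n,cv2.resize(p[...,::-1],None,fx=s,fy=s,interpolation=cv2.INTER_CUBIC))
E
python3 - <<'E'
from h import *
print(readout.sense())
for n in ['scene','side']:
    p,d=cams.capture(n); save(n+'0.png',p); np.savez(n+'0.npz',p=p,d=d); C=cloud(n,d); i=cal(n); print(n,'campos',-i[2].T@i[3])
    for t in ['fixture','pump','knob','section','bearing','spacer']:
        for r in spotter.regions_of(n,t)[:4]:
            m=r['pixels']&(d>0); P=C[m]; print(t,round(r['conf'],2),np.round(r['extent']),np.round(np.median(P,0)) if len(P) else '', np.round(P.max(0)) if len(P) else '')
E
```

```text
pics
{'time_s': 0.0, 'joints': array([ 9.30587100e-01,  3.13455206e-01,  1.49842283e+00,  2.70238946e-05,
        1.33098282e+00, -2.23416402e-01]), 'dq': array([ 6.52348605e-04, -1.19915072e-03, -6.11239270e-04,  2.54005900e-04,
        4.71829727e-06, -2.04531475e-05]), 'tau': array([-2.80996292e-04, -4.12260675e+01, -2.59748304e+01, -1.59319407e-04,
        4.12747133e-03, -2.44552018e-05]), 'eef_pos': array([212.39793085, 479.84813167, 230.73777222]), 'ee_rot': array([-2.77300881e-04,  2.06894381e-01,  9.78363078e-01, -5.70402845e-04]), 'force': array([0.02793316, 0.41835344, 0.04225876]), 'wrist_torque': array([ 0.04661224, -0.00550492,  0.02873198]), 'grip_width': 0.9993610852393878}
scene campos [988.13920236 552.31122161 839.24043108]
fixture 0.85 [217. 214. 136. 109.] [626. -62.  12.] [769.  69. 132.]
pump 0.94 [247. 209.  33.  34.] [556.  10.  24.] [583.  31.  75.]
pump 0.76 [292. 241.  33.  29.] [523. 152.  10.] [546. 179.  64.]
pump 0.69 [302. 194.  23.  26.] [391.  61.  14.] [425.  98.  64.]
pump 0.56 [272. 171.  30.  26.] [390. -67.  12.] [413. -41.  64.]
knob 0.62 [189
[... 259 characters left out ...]
3. -82.  36.]
side campos [  373.34158212 -1244.02967906   880.2097148 ]
fixture 0.71 [282. 224. 108.  66.] [ 597. -114.   11.] [733.  89.  88.]
fixture 0.19 [293. 225.  26.  35.] [ 610. -169.   41.] [653. -39.  88.]
pump 0.94 [263. 201.  24.  16.] [545. -14.  28.] [584.  38.  76.]
pump 0.9 [208. 224.  26.  26.] [379. -97.  12.] [413. -39.  63.]
pump 0.59 [244. 182.  26.  24.] [511. 126.  10.] [545. 254.  63.]
knob 0.59 [284. 225. 105.  65.] [ 598. -114.   11.] [731.  83.  88.]
knob 0.22 [294. 220.  10.  13.] [ 614. -177.   80.] [ 627. -157.   88.]
bearing 0.53 [261. 242.  11.   9.] [ 525. -182.   21.] [ 541. -160.   26.]
spacer 0.62 [260. 223.   7.  11.] [ 532. -102.   26.] [542. -88.  34.]
```

View pics/scene0.png

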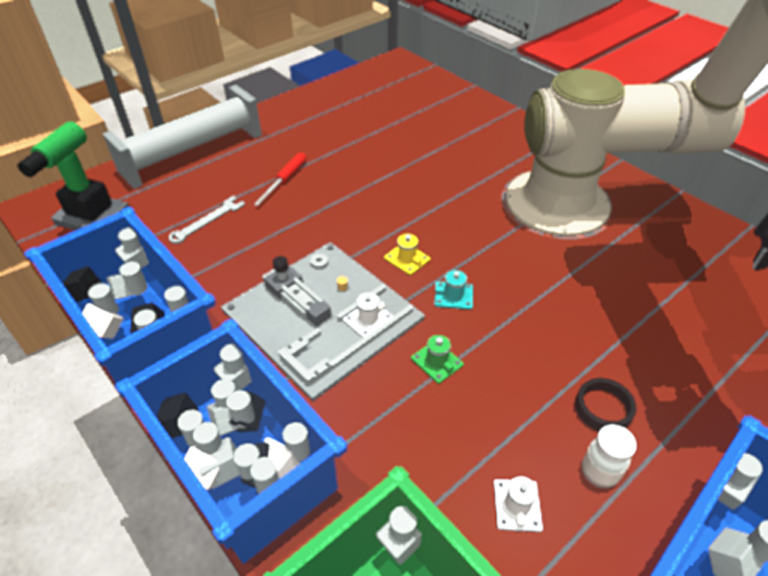

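Run:
```python
from h import *
for n,x in [('scene',(140,130,340,270)),('side',(220,170,350,270))]:
    z=np.load(n+'0.npz'); save(n+'0c.png',z['p'],x,4 if n=='scene' else 6)
# plate fit: points at z 8..15 from both
P=[]
for n in ['scene','side']:
    z=np.load(n+'0.npz'); C=cloud(n,z['d']); p=z['p'].astype(int)
    m=(z['d']>0)&(C[...,2]>9)&(C[...,2]<15)&(C[...,0]>430)&(C[...,0]<800)&(C[...,1]>-250)&(C[...,1]<120)&(p.max(2)-p.min(2)<30)
    m=m.astype(np.uint8); k,l,s,c=cv2.connectedComponentsWithStats(cv2.morphologyEx(m,cv2.MORPH_OPEN,np.ones((3,3))))
    b=1+np.argmax(s[1:,4]); Q=C[l==b]; P.append(Q[:,:2]); print(n,len(Q),cv2.minAreaRect(Q[:,:2].astype(np.float32)),np.median(Q[:,2]))
print(cv2.minAreaRect(np.vstack(P).astype(np.float32)))
```

```text
scene 1271 ((682.2171020507812, -121.22945404052734), (97.65272521972656, 167.81422424316406), 4.770142078399658) 11.533870711198508
side 99 ((684.2017822265625, -144.78250122070312), (69.64655303955078, 45.9752197265625), 75.66326904296875) 11.000553899434225
((682.2171020507812, -121.22945404052734), (97.65272521972656, 167.81422424316406), 4.770142078399658)
```

The 1.5x picture shows the white pump in the fixture channel at (367,312). The look-alikes are the spare white pump at (518,505), yellow (407,255), turquoise (455,290), green (438,357), and white pumps in the bins. The black knob is at (281,267). The one in the channel is the target. Next I'll fit the fixture pose and check a close crop.

```bash
cat > fit.py <<'E'
from h import *
from scipy.optimize import least_squares
def fitplate(P):  # outer rect corners -> centre & angle
    r=cv2.minAreaRect(P.astype(np.float32)); return r
E
python3 - <<'E'
from h import *
P=[]
for n in ['scene','side']:
    z=np.load(n+'0.npz'); C=cloud(n,z['d']); p=z['p'].astype(int)
    m=(z['d']>0)&(C[...,2]>8)&(C[...,2]<60)&(C[...,0]>440)&(C[...,0]<770)&(C[...,1]>-250)&(C[...,1]<110)&(p.max(2)-p.min(2)<35)
    k,l,s,c=cv2.connectedComponentsWithStats(cv2.morphologyEx(m.astype(np.uint8),cv2.MORPH_CLOSE,np.ones((5,5))))
    b=1+np.argmax(s[1:,4]); Q=C[(l==b)&m]; print(n,len(Q),cv2.minAreaRect(Q[:,:2].astype(np.float32)))
    h=Q[Q[:,2]<16]; print(cv2.minAreaRect(h[:,:2].astype(np.float32)), np.round(cv2.boxPoints(cv2.minAreaRect(h[:,:2].astype(np.float32)))))
    c=cal(n); z0=cv2.cvtColor(z['p'],cv2.COLOR_RGB2BGR)
    for t in ['pump','knob']:
        pass
    # knob & pump tops
    for nm,lo,hi,box in [('knob',83,90,(590,650,-190,-130)),('pumptop',61,68,(510,610,-40,60)),('shaft',71,78,(510,610,-40,60)),('rods/saddle',39,45,(560,680,-220,-20)),('lips/stop',27,46,(600,720,-60,80))]:
        w=(C[...,2]>lo)&(C[...,2]<hi)&(C[...,0]>box[0])&(C[...,0]<box[1])&(C[...,1]>box[2])&(C[...,1]<box[3])&(z['d']>0)
        if w.sum()>2: print(nm,w.sum(),np.round(C[w].mean(0),1),np.round(cv2.minAreaRect(C[w][:,:2].astype(np.float32))[0],1),np.round(cv2.minAreaRect(C[w][:,:2].astype(np.float32))[1:][0]),cv2.minAreaRect(C[w][:,:2].astype(np.float32))[2])
E
```

```text
scene 6846 ((596.5546875, -72.51742553710938), (261.3344421386719, 273.6149597167969), 2.3045477867126465)
((596.5546875, -72.51742553710938), (261.3344421386719, 273.6149597167969), 2.3045477867126465) [[ 460.   59.]
 [ 471. -214.]
 [ 733. -204.]
 [ 722.   69.]]
knob 41 [ 616.6 -163.2   84.6] [ 617.2 -164.1] [22. 22.] 67.9543228149414
pumptop 115 [549.4   2.9  64. ] [549.1   2.4] [36. 37.] 50.601280212402344
shaft 11 [547.6   1.2  73. ] [5.478e+02 4.000e-01] [9. 9.] 78.67279052734375
rods/saddle 373 [ 615.8 -119.3   41.5] [ 613.5 -116.7] [ 56. 142.] 3.1378402709960938
lips/stop 379 [678.6  -4.5  31.7] [657.3  -6.5] [119. 103.] 3.8278796672821045
side 4383 ((593.7919921875, -76.54115295410156), (258.0453796386719, 277.3100280761719), 2.1001527309417725)
((593.7919921875, -76.54115295410156), (258.0453796386719, 277.3100280761719), 2.1001527309417725) [[ 460.   57.]
 [ 470. -220.]
 [ 728. -210.]
 [ 718.   67.]]
knob 22 [ 615.4 -171.7   84.6] [ 614.5 -170. ] [19. 23.] 7.904153347015381
pumptop 62 [546.7  -6.8  63.9] [546.9  -5.4] [35. 36.] 82.30915832519531
shaft 9 [546.4  -2.8  73.4] [547.6  -0.9] [12.  7.] 52.43096923828125
rods/saddle 247 [ 610.7 -136.    41.1] [ 612.6 -122.1] [ 56. 147.] 2.5885889530181885
lips/stop 131 [681.8  -7.8  31.3] [657.1  -6.8] [130.  83.] 11.553104400634766
```

View pics/scene0c.png

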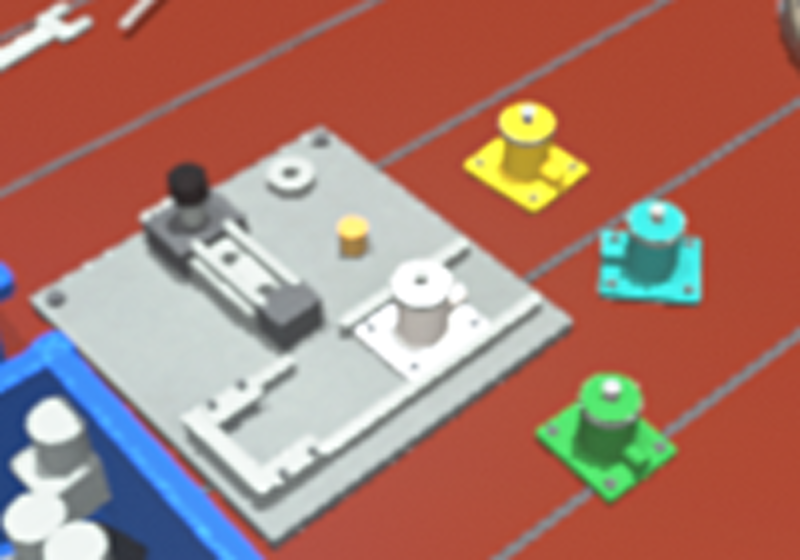

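The crop shows the white pump in the channel at (420,305) with walls, lips and end stop to its lower left. The knob is at (188,185), spacer at (352,235) and bearing at (290,175). The fixture fits at about (595,-74) with a yaw of about 2.3°. From that, the knob should be at (615,-168) and I measured (616,-167). The pump sits at fixture (-44,76). All of this is consistent, so I'll move.

```bash
cat >> h.py <<'E'
from scipy.spatial.transform import Rotation as Ro
YAW=np.radians(2.25); ORG=np.array([595.,-74.])
def f2w(x,y): c,s=np.cos(YAW),np.sin(YAW); return ORG+[c*x-s*y,s*x+c*y]
def w2f(X): c,s=np.cos(YAW),np.sin(YAW); d=np.array(X)[:2]-ORG; return np.array([c*d[0]+s*d[1],-s*d[0]+c*d[1]])
def rel(P,yaw=None):
    s=readout.sense(); q=s['ee_rot']; R=Ro.from_quat([q[1],q[2],q[3],q[0]]).as_matrix()
    y=np.degrees(np.arctan2(R[1,1],R[0,1])); return np.round(R.T@(np.array(P)-s['eef_pos'])/10,2), 'yaw_y',round(y,2),'twist',round(y-np.degrees(YAW),2)
E
python3 -c "
from h import *
print(rel([548,0,175]))"
```

```text
(array([-50.11, -30.31,   5.63]), 'yaw_y', np.float64(66.12), 'twist', np.float64(63.87))
```

Request:
step_arm(plan="-4 -2.5 0.4 8 100;-8 -5 0.8 16 100;-12 -7.3 1.3 24 100;-16 -9.7 1.8 32 100;-20 -12 2.2 40 100;-24 -14.5 2.7 48 100;-28 -17 3.1 56 100;-32 -19.4 3.6 63.9 100;-36 -21.8 4 63.9 100;-40 -24.2 4.5 63.9 100")

```text
time_s: 1.7
eef_pos: [481.3, 95.0, 186.4]
ee_rot: [0.0, 0.693, 0.721, 0.0]
force: [-0.1, -0.0, -0.3]
grip_width: 1.003
```

```bash
python3 -c "
from h import *
print(rel([540,0,175]))"
```

```text
(array([-9.72,  5.5 ,  1.14]), 'yaw_y', np.float64(2.19), 'twist', np.float64(-0.06))
```

Request:
step_arm(plan="-4 2.5 0.5 0 100;-8 4.5 0.9 0 100;-9.7 5.5 1.1 0 100;-9.7 5.5 1.1 0 100")

```text
time_s: 2.1
eef_pos: [539.7, 0.3, 174.7]
ee_rot: [-0.0, 0.694, 0.72, -0.0]
force: [-0.4, 0.5, 0.4]
grip_width: 1.003
```

Run:
```python
from h import *
c=cal('wrist'); s=readout.sense(); print(s['eef_pos'],-c[2].T@c[3])
p,d=cams.capture('wrist'); np.savez('w0.npz',p=p,d=d); save('w0.png',p,None,1.2)
C=cloud('wrist',d)
for r in spotter.regions_of('wrist','pump')[:2]:
    m=r['pixels']&(d>0); print(r['conf'],r['extent'])
    for lo,hi in [(60,68),(70,78),(17,23)]:
        w=m&(C[...,2]>lo)&(C[...,2]<hi)
        if w.sum()>5: q=cv2.minAreaRect(C[w][:,:2].astype(np.float32)); print(lo,w.sum(),C[w].mean(0).round(1),q, w2f(q[0]).round(1))
p_=p.astype(int)
```

```text
[5.39673612e+02 3.16264087e-01 1.74703046e+02] [535.95716251  73.39412702 317.3061884 ]
0.77 [267.8, 181.8, 82.7, 66.2]
60 1611 [543.7   2.   65.1] ((543.9801635742188, 0.8018074035644531), (38.39579391479492, 38.87594223022461), 60.196468353271484) [-48.   76.7]
70 145 [543.7   1.2  75. ] ((543.6641235351562, 0.9731931686401367), (9.38940143585205, 9.884401321411133), 2.3570761680603027) [-48.4  76.9]
17 2492 [545.2   9.   20.4] ((543.8865356445312, 0.7884883880615234), (70.16062927246094, 59.883602142333984), 2.2956364154815674) [-48.1  76.7]
0.77 [94.5, 249.8, 74.7, 73.9]
60 121 [377.4 -79.3  63. ] ((376.9270935058594, -79.91466522216797), (11.374181747436523, 9.035955429077148), 45.824668884277344) [-218.1    2.7]
17 277 [381.9 -61.   20.5] ((379.545166015625, -69.08549499511719), (22.161785125732422, 49.75954818725586), 30.653079986572266) [-215.1   13.4]
```

View pics/w0.png

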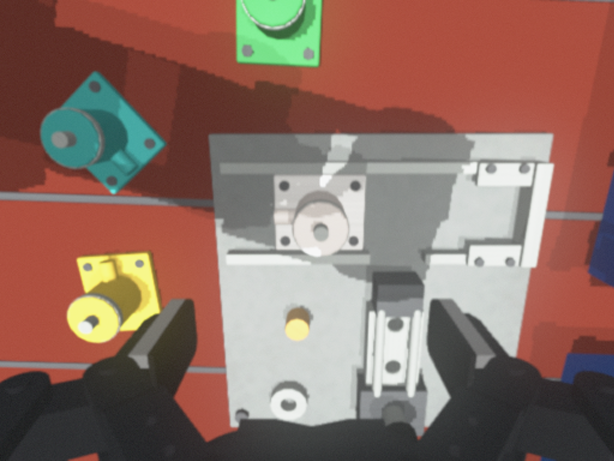

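The wrist view shows the pump at (320,225) in the channel, the lips at (505,172) and (495,255), the stop at (535,215) and the knob at (395,410). I'll refine the fixture from this view. The pump centre is (543.8,0.9) with a yaw of 2.3°.

Run:
```python
from h import *
z=np.load('w0.npz'); C=cloud('wrist',z['d'])
def box(nm,lo,hi,x0,x1,y0,y1):
    P=C[(z['d']>0)&(C[...,2]>lo)&(C[...,2]<hi)]; F=np.array([w2f(q) for q in P]); k=(F[:,0]>x0)&(F[:,0]<x1)&(F[:,1]>y0)&(F[:,1]<y1)
    F=F[k]; print(nm,k.sum(),P[k][:,2].mean().round(1),np.percentile(F,2,axis=0).round(1),np.percentile(F,98,axis=0).round(1),cv2.minAreaRect(F.astype(np.float32)))
box('stop',30,35,95,140,20,130)
box('lips',26.5,30.2,60,109,20,130)
box('wall+',22,26,-120,60,100,125)
box('wall-',22,26,-120,-2,25,50)
box('foot',39.5,45,-10,40,-10,40)
box('knob',80,90,-20,50,-130,-70)
box('plate',10,14,-140,140,-50,20)
print(rel([543.8,.9,42]))
```

```text
stop 1450 32.3 [96.5 39.5] [118.6 117. ] ((107.3832015991211, 78.08773040771484), (79.85835266113281, 24.637720108032227), 89.94972229003906)
lips 1349 29.2 [67.6 39.4] [107.8 117.6] ((87.89334106445312, 78.08364868164062), (41.62904357910156, 80.27466583251953), 0.07565823942422867)
wall+ 1973 24.5 [-116.4  105.6] [ 55.9 117.9] ((-30.002906799316406, 109.14856719970703), (179.87457275390625, 17.12023162841797), 0.43961799144744873)
wall- 992 24.5 [-117.9   37.2] [-10.1  45.3] ((-60.751441955566406, 40.87990951538086), (19.4091739654541, 118.08165740966797), 83.88513946533203)
foot 1265 42.6 [-4.  -8.5] [30.7 27.1] ((13.576272964477539, 8.987214088439941), (37.81194305419922, 35.96970748901367), 89.95291900634766)
knob 9 81.2 [ 15.6 -81.1] [ 23.3 -77.3] ((19.687210083007812, -78.76155853271484), (1.3177931308746338, 8.879250526428223), 61.665435791015625)
plate 9760 12.6 [-128.5  -48.1] [123.7  19. ] ((-2.2634963989257812, -15.004650115966797), (69.99617004394531, 259.88519287109375), 89.99720764160156)
(array([-0.21,  0.51, 13.32]), 'yaw_y', np.float64(2.22), 'twist', np.float64(-0.03))
```

Request:
step_arm(plan="-0.2 0.5 4 0 100;-0.2 0.5 8 0 100;-0.2 0.5 12 0 100;-0.2 0.5 13.6 0 80;-0.2 0.5 13.6 0 60;-0.2 0.5 13.6 0 40;-0.2 0.5 13.6 0 30;-0.2 0.5 13.6 0 30;-0.2 0.5 13.6 0 30;-0.2 0.5 13.6 0 30", grip_force=25)

```text
time_s: 3.2
eef_pos: [545.0, 0.8, 41.0]
ee_rot: [0.001, 0.693, 0.721, 0.001]
force: [-0.2, 4.7, 7.0]
grip_width: 0.433
```

Request:
step_arm(plan="0 0 0 0 30;0 0 0 0 30")

```text
time_s: 3.4
eef_pos: [545.0, 0.8, 41.1]
ee_rot: [0.001, 0.693, 0.721, 0.001]
force: [-0.4, 4.6, 7.4]
grip_width: 0.434
```

Run:
```python
from h import *
s=readout.sense(); print(s['eef_pos'],s['force'],s['wrist_torque'],s['grip_width'])
p,d=cams.capture('wrist'); save('w1.png',p,(120,120,420,384),2)
```

```text
[544.99440531   0.75917923  41.06007811] [-0.36428645  4.61879319  7.38168739] [0.74312075 0.09799244 0.05317535] 0.4336835914153542
```

View pics/w1.png

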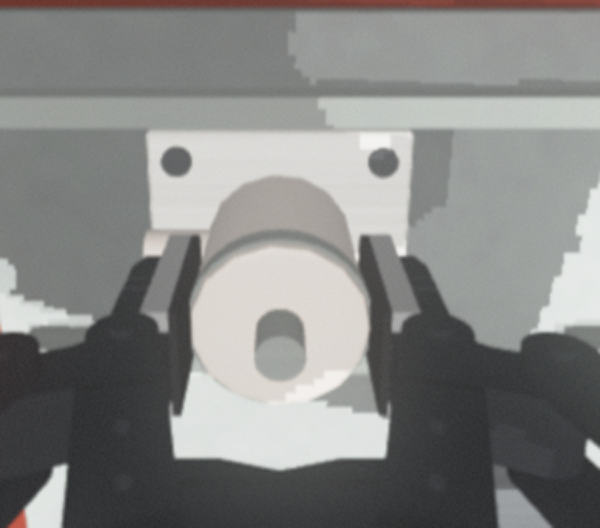

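Request:
step_arm(plan="0 0 -0.2 0 30;0 1 -0.2 0 30;0 2.2 -0.2 0 30;0 3.5 -0.2 0 30;0 5 -0.2 0 30;0 6.5 -0.2 0 30;0 8 -0.2 0 30;0 9.5 -0.2 0 30;0 10.5 -0.2 0 30;0 10.5 -0.2 0 30")

```text
time_s: 4.45
eef_pos: [649.7, 4.1, 41.1]
ee_rot: [0.0, 0.693, 0.721, 0.0]
force: [1.3, -0.3, -2.4]
grip_width: 0.435
```

Run:
```python
from h import *
s=readout.sense(); print(s['eef_pos'],s['force'],s['wrist_torque'],s['grip_width'])
```

```text
[649.67067676   4.140056    41.13702652] [ 1.32157785 -0.27454373 -2.4159784 ] [-0.02540987 -0.38067819  0.00855489] 0.4349374186739969
```

Request:
step_arm(plan="0 0.4 0.05 0 30;0 0.8 0.05 0 30;0 1.1 0.05 0 30;0 1.3 0.05 0 30;0 1.45 0.05 0 30;0 1.45 0.05 0 30")

```text
time_s: 5.05
eef_pos: [663.8, 4.9, 41.1]
ee_rot: [0.0, 0.693, 0.721, 0.0]
force: [-3.9, -0.6, 4.3]
grip_width: 0.432
```

Request:
step_arm(plan="0 0.15 0 0 30;0 0.3 0 0 30;0 0.45 0 0 30;0 0.45 0 0 30")

```text
time_s: 5.45
eef_pos: [666.9, 4.9, 41.2]
ee_rot: [-0.001, 0.693, 0.721, -0.001]
force: [-12.7, -1.0, 10.9]
grip_width: 0.436
```

Request:
step_arm(plan="0 0.1 0 0 30;0 0.2 0 0 30;0 0.2 0 0 30;0 0.2 0 0 30")

```text
time_s: 5.85
eef_pos: [667.2, 4.9, 41.3]
ee_rot: [-0.003, 0.693, 0.721, -0.003]
force: [-22.9, -1.4, 17.7]
grip_width: 0.431
```

Run:
```python
from h import *
s=readout.sense(); print(s['eef_pos'],s['force'],s['wrist_torque'],s['grip_width'])
p,d=cams.capture('wrist'); save('w2.png',p,(100,100,440,384),2)
```

```text
[667.15137388   4.89355671  41.3484075 ] [-22.88654198  -1.39030076  17.66066549] [-0.35859579  3.8668609   0.09807239] 0.4314440405197137
```

View pics/w2.png

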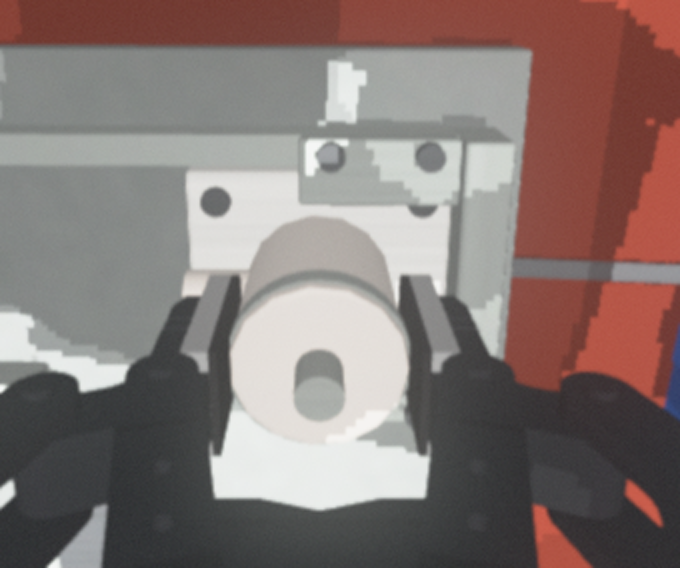

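Request:
step_arm(plan="0 -0.3 -0.1 0 30;0 -0.3 -0.1 0 30;0 -0.3 -0.1 0 60;0 -0.3 -0.1 0 60;0 -0.3 -0.1 0 60;0 -0.3 -0.1 0 60")

```text
time_s: 6.5
eef_pos: [667.3, 5.0, 41.9]
ee_rot: [0.0, 0.693, 0.721, 0.0]
force: [-0.5, 0.3, -0.4]
grip_width: 0.603
```

Run:
```python
from h import *
s=readout.sense(); print(s['eef_pos'],s['force'],s['grip_width'])
```

```text
[667.28307432   4.98765875  41.89908801] [-0.54218943  0.30422079 -0.38036926] 0.6034075140038049
```

Request:
step_arm(plan="0 0.4 0.2 0 60;0 0.6 0.2 0 60;0 0.8 0.2 0 60;0 1.0 0.2 0 60;0 1.0 0.2 0 60;0 1.0 0.2 0 60")

```text
time_s: 7.1
eef_pos: [673.8, 5.2, 39.5]
ee_rot: [-0.004, 0.693, 0.721, -0.004]
force: [-18.7, -1.5, 11.4]
grip_width: 0.601
```

Request:
step_arm(plan="0 -1 0 0 60;0 -1 -4 0 100;0 -1 -8 0 100;-1 -1.5 -12 0 100;-5 -3 -13 0 100;-9 -4.5 -13 0 100;-13 -5.5 -13 0 100;-17 -6.6 -13 0 100;-17 -6.6 -13 0 100;-17 -6.6 -13 0 100")

```text
time_s: 8.1
eef_pos: [617.7, -167.6, 169.8]
ee_rot: [-0.0, 0.694, 0.72, 0.0]
force: [-0.5, -0.1, -0.4]
grip_width: 1.001
```

Run:
```python
from h import *
s=readout.sense(); print(s['eef_pos'],s['force'],s['grip_width'])
p,d=cams.capture('wrist'); np.savez('w3.npz',p=p,d=d); save('w3.png',p,None,1.5)
C=cloud('wrist',d)
def box(nm,lo,hi,x0,x1,y0,y1):
    P=C[(d>0)&(C[...,2]>lo)&(C[...,2]<hi)]; F=np.array([w2f(q) for q in P]); k=(F[:,0]>x0)&(F[:,0]<x1)&(F[:,1]>y0)&(F[:,1]<y1)
    F=F[k]; 
    if k.sum()<5: print(nm,'none');return
    q=cv2.minAreaRect(F.astype(np.float32)); print(nm,k.sum(),P[k][:,2].mean().round(1),np.percentile(F,2,axis=0).round(1),np.percentile(F,98,axis=0).round(1),np.round(q[0],1),np.round(q[1],1),'world',f2w(*q[0]).round(1))
box('stop',30,35,100,140,20,130)
box('wall+',22,26,-120,60,100,125)
box('foot',39.5,45,-10,40,-10,40)
box('saddle',39.5,45,-20,50,-130,-68)
box('knob',82,90,-20,50,-130,-70)
box('pump base',17.5,22.5,20,115,45,110)
box('pump top',62,68,40,120,40,110)
```

```text
[ 617.66515799 -167.56072081  169.78119834] [-0.51444399 -0.1142607  -0.37214978] 1.0009393497087251
stop 365 31.9 [100.5  36.1] [119.7  48.4] [110.1  42.2] [13. 20.] world [703.4 -27.5]
wall+ none
foot 2095 41.9 [-2.6 -8.4] [31.8 25.4] [14.5  8. ] [35.8 35.9] world [609.2 -65.4]
saddle 2363 42.1 [ -12.5 -114.7] [ 41.7 -70. ] [ 14.6 -92. ] [56.1 47.9] world [ 613.2 -165.3]
knob 1007 84.6 [   2.4 -104.9] [ 26.5 -81.2] [ 14.5 -93.1] [27.  26.3] world [ 613.1 -166.5]
pump base 376 19.8 [39.1 45.5] [68.4 51.5] [53.7 48.5] [ 6.6 30.6] world [646.8 -23.4]
pump top none
```

View pics/w3.png

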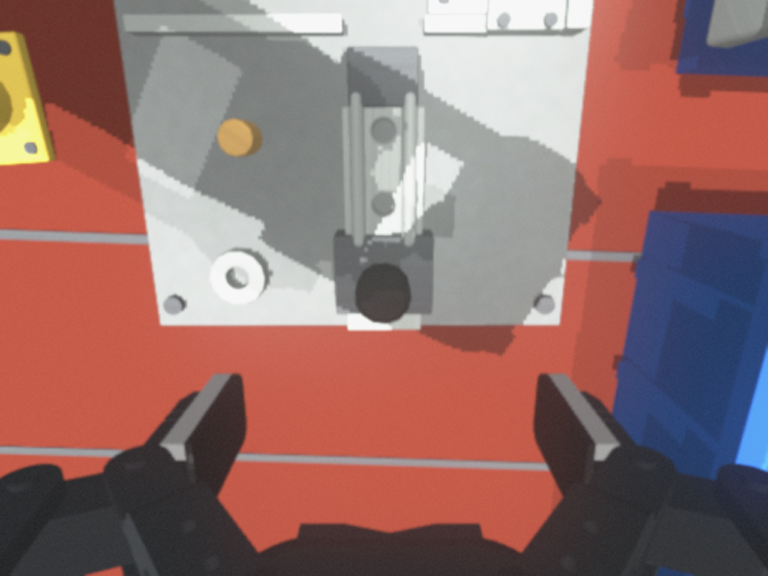

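Request:
step_arm(plan="0.1 -0.45 4 0 100;0.1 -0.45 8 0 100;0.1 -0.45 11 0 100;0.1 -0.45 11.3 0 70;0.1 -0.45 11.3 0 50;0.1 -0.45 11.3 0 35;0.1 -0.45 11.3 0 20;0.1 -0.45 11.3 0 20;0.1 -0.45 11.3 0 20;0.1 -0.45 11.3 0 20", grip_force=50)

```text
time_s: 9.15
eef_pos: [614.2, -166.4, 58.9]
ee_rot: [0.002, 0.693, 0.721, 0.001]
force: [0.7, 2.0, 6.6]
grip_width: 0.309
```

Request:
step_arm(plan="0 0 0 0 20;0 0 0 0 20;0 0 0 0 20")

```text
time_s: 9.45
eef_pos: [614.2, -166.4, 59.0]
ee_rot: [0.002, 0.693, 0.721, 0.001]
force: [-0.2, 0.8, 6.4]
grip_width: 0.304
```

Request:
step_arm(plan="0 0 -0.4 0 20;0 0 -0.8 0 20;0 0 -1.2 0 20;0 0 -1.6 0 20;0 0 -1.85 0 20;0 0 -1.85 0 20;0 0 -1.85 0 20")

```text
time_s: 10.15
eef_pos: [613.9, -166.3, 75.4]
ee_rot: [0.001, 0.693, 0.721, 0.001]
force: [6.8, -1.2, -8.1]
grip_width: 0.303
```

Request:
step_arm(plan="0 0 0.15 0 20;0.4 0 0.15 0 20;0.9 0 0.15 0 20;1.4 0 0.15 0 20;1.9 0 0.15 0 20;2.4 0 0.15 0 20;2.9 0 0.15 0 20;3.4 0 0.15 0 20;3.4 0 0.15 0 20")

```text
time_s: 11.05
eef_pos: [612.6, -131.9, 73.9]
ee_rot: [0.001, 0.693, 0.721, 0.001]
force: [7.7, 1.0, -7.6]
grip_width: 0.306
```

Run:
```python
from h import *
s=readout.sense(); print(s['eef_pos'],s['force'],s['wrist_torque'],s['grip_width'])
```

```text
[ 612.6140136  -131.92095703   73.92781866] [ 7.74240686  1.04498365 -7.58599035] [ 0.21699024 -1.21955605  0.02707096] 0.30638297724301367
```

Request:
step_arm(plan="0.3 0.1 0 0 20;0.6 0.15 0 0 20;0.6 0.15 0.3 0 20;0.6 0.15 0.6 0 20;0.6 0.15 0.9 0 20;0.6 0.15 0.9 0 20;0.6 0.15 0.9 0 20")

```text
time_s: 11.75
eef_pos: [612.7, -125.9, 64.6]
ee_rot: [-0.001, 0.693, 0.721, -0.0]
force: [-2.8, 1.4, -7.3]
grip_width: 0.304
```

Run:
```python
from h import *
s=readout.sense(); print(s['eef_pos'],s['force'],s['wrist_torque'],s['grip_width'])
```

```text
[ 612.68646378 -125.92935702   64.55225195] [-2.7639079   1.41010316 -7.27489684] [ 0.17563105  0.33109787 -0.01577511] 0.30442112124400444
```

Request:
step_arm(plan="0 0 0.3 0 20;0 0 0.5 0 20;0 0 0.65 0 20;0 0 0.8 0 20;0 0 0.8 0 20;0 0 0.8 0 20")

```text
time_s: 12.35
eef_pos: [613.0, -126.6, 58.9]
ee_rot: [0.0, 0.693, 0.721, -0.0]
force: [-11.5, 2.1, 11.0]
grip_width: 0.306
```

Run:
```python
from h import *
s=readout.sense(); print(s['eef_pos'],s['force'],s['wrist_torque'],s['grip_width'])
p,d=cams.capture('wrist'); save('w4.png',p,None,1.5)
p,d=cams.capture('scene'); C=cloud('scene',d); save('s4.png',p,(150,140,310,260),5)
w=(d>0)&(abs(C[...,0]-613)<45)&(C[...,1]>-60)&(C[...,1]<20)&(C[...,2]>38)&(C[...,2]<46)
P=np.array([w2f(q) for q in C[w]]); print('foot',w.sum(),P.min(0),P.max(0))
```

```text
[ 612.99100207 -126.55541477   58.90200127] [-11.52452462   2.14276228  10.97306539] [ 0.27243927  1.95883201 -0.03065063] 0.30620355137869837
foot 174 [-0.92060734 12.76946432] [63.73638925 90.41093544]
```

View pics/w4.png

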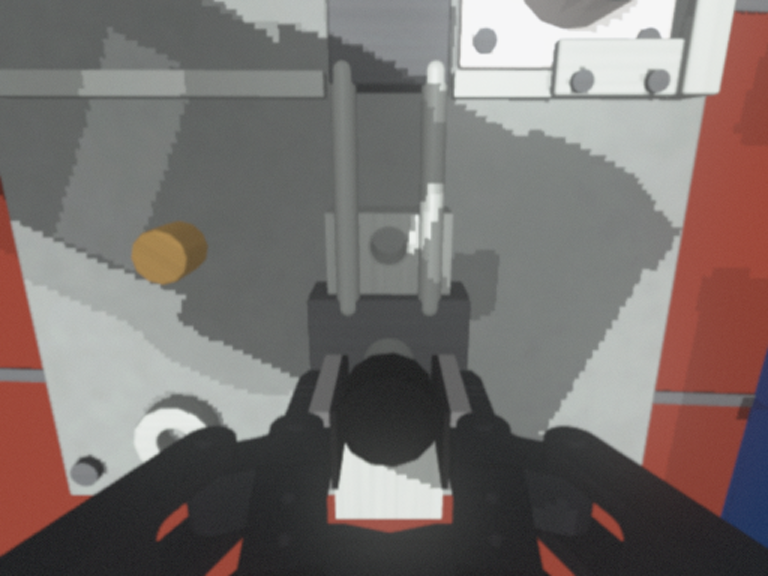

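View pics/s4.png

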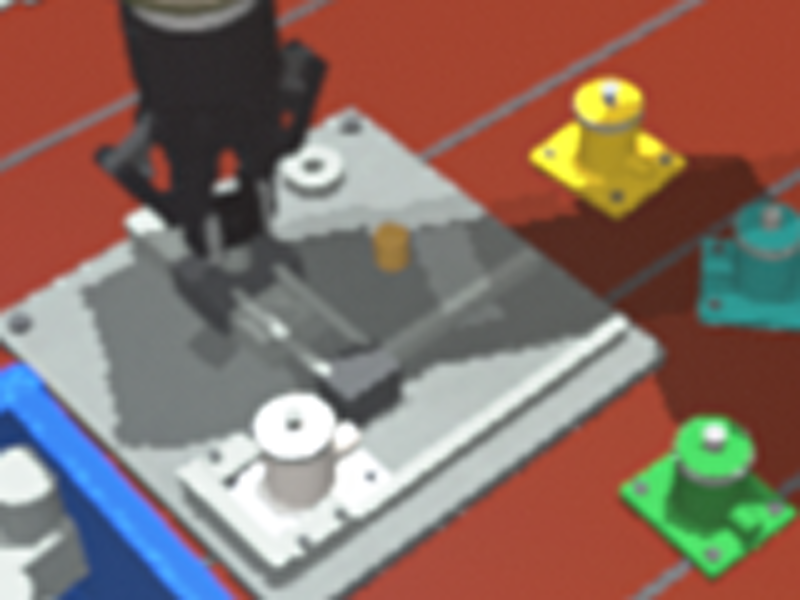

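Request:
step_arm(plan="0 -0.1 -0.1 0 20;0 -0.15 -0.1 0 20;0 -0.15 -0.1 0 20;0 -0.15 -0.1 0 20")

```text
time_s: 12.85
eef_pos: [612.6, -126.5, 59.0]
ee_rot: [0.001, 0.693, 0.721, 0.001]
force: [0.8, 1.0, 5.6]
grip_width: 0.304
```

Run:
```python
from h import *
s=readout.sense(); print(s['eef_pos'],s['force'],s['grip_width'],s['time_s'])
p,d=cams.capture('wrist'); C=cloud('wrist',d)
k=(p.max(2)<60); 
for n,(u,v) in {'knob':(260,275),'saddle':(225,215),'foot':(260,30),'lasthole rail':(240,165)}.items(): q=C[v-4:v+5,u-4:v and u+5].reshape(-1,3); print(n,np.median(q,0).round(1), w2f(np.median(q,0)).round(1))
# foot +y and base edges
for nm,lo,hi,b in [('pumpbase',17,22.5,(30,115,44,110)),('foot',40,45,(-15,45,25,75)),('knobtop',78,92,(-10,40,-75,-35))]:
    P=C[(d>0)&(C[...,2]>lo)&(C[...,2]<hi)]; F=np.array([w2f(q) for q in P]); m=(F[:,0]>b[0])&(F[:,0]<b[1])&(F[:,1]>b[2])&(F[:,1]<b[3]); print(nm,m.sum(),F[m].min(0).round(1),F[m].max(0).round(1),np.median(P[m][:,2]).round(1))
```

```text
[ 612.62546357 -126.52953863   58.96490975] [0.75676069 0.97675997 5.57051881] 0.30372119974201806 12.85
knob [ 611.4 -122.6   84.9] [ 14.5 -49.2]
saddle [ 593.2 -113.6   42.1] [ -3.4 -39.5]
foot [607.8 -26.2  41.8] [14.7 47.3]
lasthole rail [599.8 -88.3  32.8] [  4.3 -14.5]
pumpbase 4025 [38.2 44.3] [109.6  64.8] 20.0
foot 5448 [-3.6 25.1] [32.5 59.5] 42.0
knobtop 4463 [-10.  -68.4] [ 40.  -40.3] 84.7
```

```bash
python3 -c "
from h import *
print(workorder.finish_job())"
```

```text
the job is handed in; nothing more can be done
None
```

The job is done and handed in at about 13 s of the 48 s allowed. The pump is home, the lock section is one hole along, and the gripper is still holding the knob with the pin down.

- **Pump:** I slid it about 122 mm under the lips until it stalled against the end stop. A second push with one finger stalled in the same place at about 19 N. Its rear edge measured 39.7 mm in fixture x, where home is 40.
- **Lock section:** I lifted the knob about 15–16 mm, moved the section 40 mm towards the channel and lowered the pin. The foot is in the channel behind the pump.
- **Pin:** The knob top is at 84.7 mm, against 84.6 mm before the lift and 85 mm nominal. The tool height is back to 59.0 mm, the same as when I first gripped the knob with the pin down. The gripper presses down on the knob with about 5.6 N.
- **Disagreements:** The camera fits of the fixture differed by 2–3 mm, so I set the fixture offset from the wrist view. One scene-camera measurement of the foot was spoiled because the pump was in the same box, so I used the wrist view instead.
- **Everything else:** I touched nothing else, and the bystanders visible in the last pictures look undisturbed.

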